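Park the guard and zero the torque tester's peak knob

TASK

Get the torque tester ready for the next check. First lift the arched metal guard off its reset knob and hang it squarely astride the bar of the stand, beside the spare guard that already hangs there, and let go of it. Then turn the reset knob, by its upright peg, clockwise seen from above until it is fully home against its zero stop. Do not knock the spare guard, the bottle or the thermostat units out of place.

Things in the scene. Friction and masses are not known exactly. Their poses are not given: they have to be found in the camera images.
- tester: white bench torque tester, fixed, flat top 60 mm above the bench. Origin at bench level under the knob's axis; box x -105 to +140 mm, y +-105 mm. Black console (x 107 to 137, y +-95 mm, top 105 mm above the bench) on its +x edge. Two 10 mm stop pins, 18 mm tall, stand 45 mm from the knob axis. Tester and stand may swap sides between episodes.
- knob_axis (a point): on the tester's top, 60 mm above the bench, on the vertical axis of the reset knob: black hub 56 mm in diameter, 23 mm tall, with one radial arm 10 mm wide, its top 20 mm above the tester's top. The stop pins are lower than the arm's top.
- reset_knob (a joint): angle of the reset knob (rad): 0 = arm against its zero stop; grows anticlockwise seen from above, up to 5.2 at the other stop. At angle q the arm points at angle pi + q, anticlockwise from the tester's +x axis (at 0: along the tester's -x). Friction holds it where it is left (about 1.5 N to move the peg).
- peg_top (a point): centre of the top end of the upright steel peg on the knob's arm: 10 mm in diameter, 60 mm from the knob's axis, free from 20 to 50 mm above the tester's top
- guard: loose arched metal guard, about 0.18 kg, standing on the tester's top astride the knob: strip 40 mm wide (its y), 4 mm thick. Origin midway between the feet at foot level, x along the 168 mm span. Flat crown, x +-23 mm, underside 75 mm above the feet; sides slope to x +-82 mm at 55 mm height, then vertical legs. Hung squarely on the bar its origin is 55 mm above the bench.
- guard_fin (a point): centre of the upright grip fin on the guard's crown, 94 mm above its feet: 36 mm long (guard's x), 8 mm thick (guard's y), from 79 to 109 mm above the feet
- stand: fixed stand: horizontal square aluminium bar, 20 x 20 x 280 mm, along the stand's y, top 130 mm above the bench, on two 20 mm posts at y +-130 mm with foot plates 80 x 30 x 8 mm. Origin at bench level under mid-bar. Hung: guard's crown rests on the bar, a leg on each side, guard's y along the bar, the strip's whole width on the bar.
- spare: bystander: spare guard, same shape and origin as the guard, hanging loose on the stand's bar, anywhere within 65 mm of its middle. Leave it where it hangs.
- unit_a: bystander: thermostat unit, a loose white 80 x 80 x 8 mm plate carrying a round black and metal dial of 60 mm diameter, 42 mm tall in all; origin at the centre of its underside. Lies on the bench between tester and stand, nearer the robot than the bottle.
- unit_b: bystander: thermostat unit, a loose white 80 x 80 x 8 mm plate carrying a round black and metal dial of 60 mm diameter, 42 mm tall in all; origin at the centre of its underside. Lies on the bench beyond the stand.
- bottle: bystander: loose plastic bottle standing on the bench between tester and stand, 56 mm in diameter, 150 mm tall; origin at the centre of its underside
Mind the look-alikes: they are no part of the job. What is shaped like the guard but turquoise is not meant.

How it is judged:
By the outcome, as a careful person would: the job done as asked, in the order asked, and still so for the second after the job is handed in, with the robot touching nothing.
It also fails if it takes over 67 s, if anything falls off the work surface, if the arm or the gripper's body presses on something with over 40 N, if the wrist force passes 120 N, or if a joint passes its speed limit or range.

ROBOT

A 7-joint arm with a two-finger parallel gripper is mounted at the origin on the work surface. World frame = base frame: x ahead of the robot, y to its left, z up, the work surface at z = 0. Lengths are in m, angles in rad, forces in N, time in s.
With the tool pointing down it reaches from about 0.425 to 0.875 m from the base axis. Payload 4.7 kg.
Tool frame: the origin (TCP) lies between the finger pads; the fingertips stand 19 mm ahead of it and the grasp point (between the pads) is the TCP (ctrl.tip_extent is the distance from the TCP to the fingertips, in m); z points along the fingers, y is the line along which they close (so a half turn about z gives the same grasp; the last joint's range is limited). The gripper opens to 87 mm and grips with 3 to 60 N. Pads are 19 mm wide; open, the fingers measure 117 mm over their backs; the gripper's body (75 mm by 190 mm) begins 51 mm behind the grasp point.
Start: joints at [0.014, 0.321, -0.07, 1.45, 0.023, 1.371, -0.057], TCP at [0.65, -0, 0.242] pointing down, gripper open.
Joint ranges: [-2.86, 2.86], [-0.3, 2.09], [-1.38, 1.24], [0.06, 2.45], [-1.56, 4.7], [0.09, 2.05], [-2.69, 2.69]. Speed limits (rad/s): [2.57, 2.57, 3.14, 3.14, 3.14, 3.14, 3.14].

INTERFACE

Orientations are given as a rotation vector (axis times angle).
In Python, from bench import ctrl gives the robot as it stands.
- The arm moves only by the shell command python3 -m crank 'ROWS' [OPENING] [FORCE]. ROWS is JSON, a list of rows, each an object of numbers: "tx", "ty", "tz": the shift along the tool's x, y, z in mm; "turn": the turn about the tool's z in units of 5 degrees (1.0 is 5 degrees). In form: [{"tx": .., "ty": .., "tz": .., "turn": ..}, ...]. A call has 1 to 5 rows; each row is the pose to reach, as a shift and turn from the pose commanded when the call began, along the tool's axes at that moment; what a row does not reach only later rows make up. A row lasts 1/8 s, in which the tool goes at most 62.5 mm and 10.7 degrees, less where a joint would pass 70% of its speed; a pose out of reach is approached as far as the arm can. A call with a gripper value outside its range is refused whole. OPENING is the finger opening in mm, from 0 to 87, set as the call begins (- or left out, the last holds). The fingers move at their own pace and stop on an object; FORCE is the grip in N (left out, the last holds). Time passes only in rows, so rows that repeat a pose let the fingers close. It gives the time, the measured TCP pose, the force, the opening and the grip force at its end, in the units of the state.
- ctrl.get_state(): the state, without advancing time (a new reading comes with each control period).
- ctrl.get_image(name): name is "scene" or "side" or "wrist"; returns (picture, depth): 400x640x3 uint8, red, green, blue; 400x640 float32, m along the optical axis (not along the pixel's ray), 0 where there is no reading.
- ctrl.camera_model(name): a dict with "intrinsics" (3x3 intrinsics, pixels), "origin" and "orientation" of the camera in the world. Camera axes: x right, y down, z forward; pixel columns grow to the right and rows downward; lengths in m; the calibration is good to about 2 mm. A picture is of the moment at which its call begins: read the wrist's pose just before it. camera_model takes no time and is no camera call; for the wrist camera it gives the pose at the moment of the call.
- ctrl.close_job(): hands the job in; it is judged then, once.
Trained networks look in the newest picture that a camera, given by its name, has taken for a name from the list of things; names that differ only in an ending like _2 or _b are one class to them, and where a whole thing is asked for, a point or a joint stands for the part that bears it (a point fixed in the world has none). Each returns a list of dicts, best first, with "confidence" (0 to 1); they miss things now and then, are a little off and sometimes report something else, mostly with a low value. They report only what shows in the picture. A call takes as long as a camera call. They do not tell look-alikes from the thing itself.
- ctrl.recognise(camera, query): "xyz" ([x, y, z] in m, in world coordinates, good to about 4 mm: the middle of the surface that is visible of it).
- ctrl.mark_of(camera, query): "xyz" ([x, y, z] in m, in world coordinates, good to about 4 mm: a listed point, or the origin of a listed thing).
The state is a dict: "time": time; "joint_positions": joint angles; "qd": joint speeds; "joint_torque": joint torques, N m; "position": TCP position; "tool_rot": TCP orientation; "ft_force": force on the tool from outside, world axes, zero at the start; "torque": the same for the moment, N m; "grip_width": opening from 0.0 (shut) to 1.0 (fully open); "grip_force": force on a finger pad.
Only numpy, scipy, OpenCV 4.12 (cv2) and the standard library are available. Lean on these libraries where they do the work, as an engineer would, in place of code of your own. Each camera call takes 0.05 s, during which the arm holds its last target. There are 200 camera calls.

## Working session

There is one attempt and no reset: what is moved stays moved. The work goes in short steps, Python scripts to look and compute and a shell command to move; the robot and the scene stay as the last step left them, time stands still between calls to the robot, and variables do not carry over. Pictures are saved under pics/ and viewed, at most 10 in all, crops included, and the job is handed in when it is done.

```bash
mkdir -p pics
cat > h.py <<'E'
import numpy as np, cv2
from bench import ctrl
from scipy.spatial.transform import Rotation as R
def q(cam,names,f='mark_of'):
    for n in names:
        r=getattr(ctrl,f)(cam,n)
        print(cam,f,n,[(np.round(d['xyz'],3).tolist(),round(d['confidence'],2)) for d in r[:3]])
def snap(cam,fn):
    im,d=ctrl.get_image(cam); cv2.imwrite('pics/'+fn,im[:,:,::-1]); return im,d
def cloud(cam,d):
    m=ctrl.camera_model(cam);K=np.array(m['intrinsics']);o=np.array(m['orientation'])
    Rm=o if o.shape==(3,3) else R.from_rotvec(o).as_matrix()
    v,u=np.mgrid[:d.shape[0],:d.shape[1]]
    p=np.stack([(u-K[0,2])/K[0,0]*d,(v-K[1,2])/K[1,1]*d,d],-1)
    return p@Rm.T+np.array(m['origin'])
E
python3 - <<'E'
from h import *
ims=[]
for c in ['scene','side']:
    im,d=snap(c,c+'0.png'); np.save(c+'.npy',cloud(c,d)); np.save(c+'im.npy',im)
    q(c,['tester','knob_axis','peg_top','guard','guard_fin','stand','spare','bottle','unit_a'])
print(ctrl.get_state())
print(ctrl.camera_model('scene'))
E
```

```text
scene mark_of tester [([0.509, -0.227, -0.0], 0.86)]
scene mark_of knob_axis [([0.512, -0.231, 0.065], 0.91)]
scene mark_of peg_top [([0.528, -0.168, 0.112], 0.97), ([0.509, -0.223, 0.155], 0.31)]
scene mark_of guard [([0.797, -0.3, 0.001], 0.75), ([0.252, -0.285, -0.002], 0.74), ([0.515, -0.229, 0.059], 0.66)]
scene mark_of guard_fin [([0.252, -0.289, 0.094], 0.98), ([0.509, -0.229, 0.153], 0.96), ([0.8, -0.302, 0.092], 0.82)]
scene mark_of stand []
scene mark_of spare []
scene mark_of bottle [([0.653, -0.005, -0.0], 0.94)]
scene mark_of unit_a [([0.477, 0.007, 0.0], 0.83), ([0.673, 0.284, -0.001], 0.83), ([0.509, -0.229, 0.059], 0.39)]
side mark_of tester [([0.506, -0.226, 0.001], 0.59)]
side mark_of knob_axis [([0.513, -0.229, 0.061], 0.83), ([0.674, 0.284, 0.001], 0.17)]
side mark_of peg_top [([0.523, -0.172, 0.111], 0.46)]
side mark_of guard [([0.263, 0.238, -0.0], 0.9), ([0.509, -0.224, 0.06], 0.72), ([0.253, -0.287, -0.002], 0.65)]
side mark_of guard_fin [([0.514, -0.225, 0.154], 0.77), ([0.268, 0.236, 0.088], 0.74), ([0.253, -0.283, 0.098], 0.73)]
side mark_of stand [([0.514,
[... 510 characters left out ...]
01, -4.02849577e-01, -3.12780154e+01,
       -6.37141010e-02,  3.37723782e-02,  2.55275310e-06]), 'position': array([ 6.50031903e-01, -3.14191106e-05,  2.41606889e-01]), 'tool_rot': array([2.22130159e+00, 2.22137681e+00, 8.85252030e-05]), 'ft_force': array([-0.48071628, -0.69643887, -0.11539112]), 'torque': array([ 0.01139991,  0.00288676, -0.01275594]), 'grip_force': 0.0, 'grip_width': 0.9980442285659565}
{'intrinsics': array([[431.88739056,   0.        , 315.90339009],
       [  0.        , 431.88739056, 203.76546893],
       [  0.        ,   0.        ,   1.        ]]), 'origin': array([ 1.164189  , -0.761435  ,  0.85145397]), 'orientation': array([-2.0881044 , -0.78910939,  0.39181606])}
```

View pics/scene0.png

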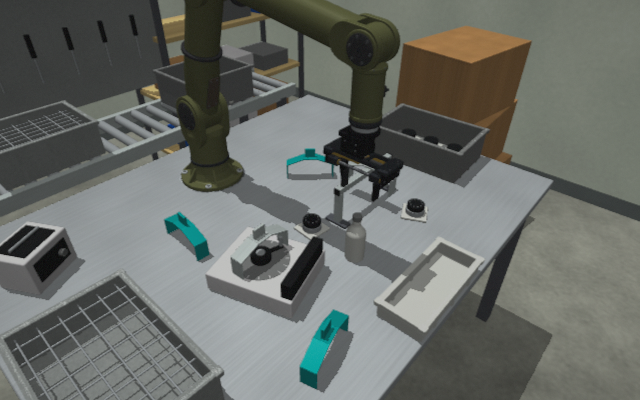

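View pics/side0.png

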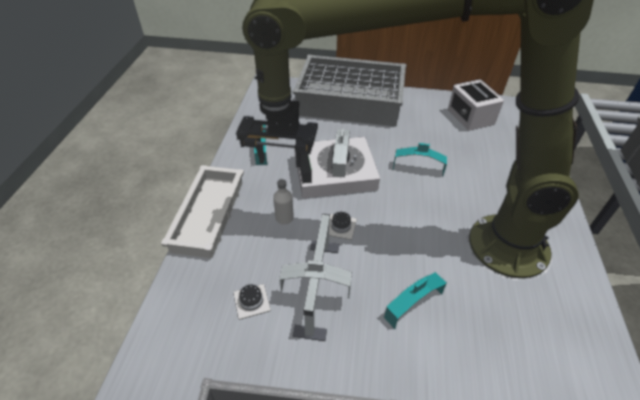

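The scene view shows the grey guard on the tester at about (262,245), with the peg near (270,247). The side view shows the bar from (325,220) to (308,310), the spare at (315,275), and turquoise decoys. Next I get the yaws from depth.

Run:
```python
from h import *
def rect(p,t):
    if len(p)<10: print(t,len(p)); return
    (c,s,a)=cv2.minAreaRect((p[:,:2]*1000).astype(np.float32)); print(t,len(p),np.round(c,1),np.round(s,1),round(a,1),'zmed',np.round(np.median(p[:,2]),4))
for c in ['scene','side']:
    P=np.load(c+'.npy');im=np.load(c+'im.npy').astype(int);x,y,z=P[...,0],P[...,1],P[...,2]
    near=lambda cx,cy,r:(np.hypot(x-cx,y-cy)<r)
    sel=lambda m:P[m]
    print(c)
    rect(sel(near(.51,-.228,.2)&(abs(z-.06)<.004)),'tester top')
    g=near(.51,-.228,.1)
    rect(sel(g&(abs(z-.139)<.004)),'guard crown')
    rect(sel(g&(z>.148)&(z<.18)),'fin')
    rect(sel(near(.52,-.17,.04)&(z>.09)&(z<.116)),'peg')
    rect(sel(g&(z>.116)&(z<.145)),'upper guard')
    s=near(.514,.217,.17)&(z<.2)
    b=sel(s&(abs(z-.13)<.004)); rect(b,'bar top')
    rect(sel(s&(abs(z-.134)<.004)&(y>.2)),'spare crown')
    rect(sel(s&(z>.142)&(z<.17)&(y>.2)),'spare fin')
    rect(sel(s&(z>.1)&(z<.125)&(abs(x-.514)>.03)),'spare sides')
    p=sel(s&(z>.05)&(z<.17)); 
    for yb in np.arange(.04,.4,.02):
        k=b[(abs(b[:,1]-yb)<.01)] if len(b) else b
        if len(k)>5: print('  bar y',round(yb,2),'x',np.round([k[:,0].min(),np.median(k[:,0]),k[:,0].max()],3),len(k))
```

```text
scene
tester top 3091 [ 482.6 -239.5] [339.3 212.9] 17.6 zmed 0.0611
guard crown 231 [ 510.9 -231.6] [85.3 40.3] 89.9 zmed 0.1391
fin 114 [ 509.8 -228.4] [10.8 38.2] 1.3 zmed 0.163
peg 67 [ 519.4 -154.4] [24.8 48.5] 45.4 zmed 0.1011
upper guard 644 [ 510.1 -228.8] [ 43.6 168.3] 1.5 zmed 0.1311
bar top 218 [501.9 216.3] [286.9  59.5] 88.5 zmed 0.1305
spare crown 65 [519.9 284.5] [142.2  58.3] 76.8 zmed 0.1323
spare fin 0
spare sides 48 [518.4 246.6] [167.9  36.1] 5.0 zmed 0.1126
  bar y 0.08 x [0.508 0.516 0.528] 28
  bar y 0.1 x [0.506 0.52  0.527] 19
  bar y 0.12 x [0.518 0.525 0.526] 9
  bar y 0.14 x [0.504 0.519 0.527] 28
  bar y 0.16 x [0.507 0.519 0.526] 23
  bar y 0.18 x [0.505 0.517 0.527] 31
  bar y 0.2 x [0.506 0.517 0.523] 7
  bar y 0.22 x [0.506 0.516 0.526] 20
  bar y 0.24 x [0.473 0.504 0.532] 26
  bar y 0.34 x [0.506 0.516 0.527] 17
  bar y 0.36 x [0.506 0.519 0.526] 10
side
tester top 2127 [ 481.5 -235.2] [340.1 213.9] 17.7 zmed 0.0596
guard crown 150 [ 509.8 -217.6] [39.3 83.6] 1.9 zmed 0.1378
fin 38 [ 509.8 -222.9] [ 7.3 41.1] 0.4 zmed 0.1674
peg 93 [ 516.8 -148.2] [
[... 193 characters left out ...]
4.7 zmed 0.1319
spare fin 125 [516.8 255.9] [34.7 10.8] 4.6 zmed 0.1583
spare sides 494 [516.4 254.9] [168.3  43.6] 2.4 zmed 0.1177
  bar y 0.08 x [0.507 0.517 0.527] 31
  bar y 0.1 x [0.507 0.517 0.526] 47
  bar y 0.12 x [0.507 0.516 0.526] 46
  bar y 0.14 x [0.507 0.516 0.527] 48
  bar y 0.16 x [0.506 0.516 0.526] 49
  bar y 0.18 x [0.507 0.516 0.527] 55
  bar y 0.2 x [0.506 0.516 0.526] 54
  bar y 0.22 x [0.506 0.517 0.526] 49
  bar y 0.24 x [0.471 0.496 0.561] 95
  bar y 0.26 x [0.472 0.514 0.559] 176
  bar y 0.28 x [0.464 0.517 0.56 ] 138
  bar y 0.3 x [0.506 0.516 0.526] 66
  bar y 0.32 x [0.506 0.516 0.525] 67
  bar y 0.34 x [0.506 0.515 0.526] 75
  bar y 0.36 x [0.506 0.517 0.526] 42
```

```bash
python3 -m crank '[{"tx":-45,"ty":-28,"tz":0,"turn":-0.1},{"tx":-95,"ty":-58,"tz":0,"turn":-0.2},{"tx":-145,"ty":-89,"tz":0,"turn":-0.3},{"tx":-190,"ty":-116,"tz":0,"turn":-0.3},{"tx":-227,"ty":-139,"tz":0,"turn":-0.3}]' 87; python3 -m crank '[{"tz":0}]'
python3 - <<'E'
from h import *
im,d=snap('wrist','w1.png'); P=cloud('wrist',d)
x,y,z=P[...,0],P[...,1],P[...,2]
q('wrist',['guard_fin','knob_axis','peg_top'])
q('scene',['stand','spare'])
for lo,hi,t in [(.158,.174,'fin'),(.116,.145,'upper'),(.0,.0,'')]:
    m=(np.hypot(x-.51,y+.227)<.1)&(z>lo)&(z<hi)
    if m.sum()>20:
        p=P[m]; print(t,cv2.minAreaRect((p[:,:2]*1000).astype(np.float32)),np.median(p[:,2]))
E
```

```text
time: 1.62
position: [0.5096, -0.2293, 0.2419]
tool_rot: [2.194, 2.248, -0.0]
ft_force: [0.4, 0.4, -0.5]
grip_width: 1.003
grip_force: 0.0
wrist mark_of guard_fin [([0.25, -0.288, 0.093], 0.72)]
wrist mark_of knob_axis []
wrist mark_of peg_top [([0.529, -0.168, 0.115], 0.73)]
scene mark_of stand []
scene mark_of spare []
fin ((506.67059326171875, -232.26705932617188), (7.862390041351318, 36.049346923828125), 1.1703786849975586) 0.16956495371412494
upper ((506.67333984375, -232.3513946533203), (40.16720199584961, 166.05142211914062), 1.3968439102172852) 0.13276640293669623$[0]: bad value
```

View pics/w1.png

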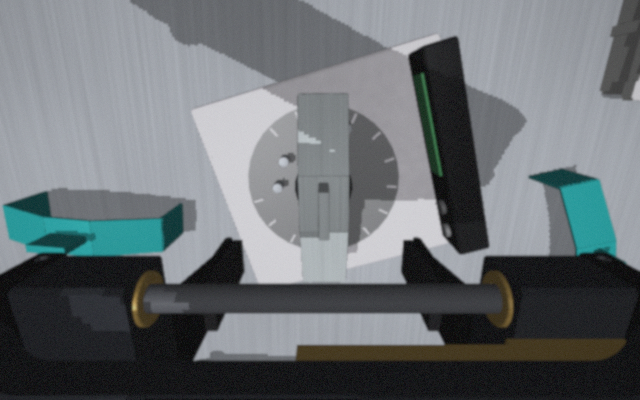

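The wrist view shows the guard centred at (323,190), the two zero-side pins at (278,187) and (284,160), and the console on the right, about 15° tilted. The fin lies within the jaws, so I descend and grip it.

```bash
python3 -m crank '[{"tz":30},{"tz":60},{"tz":78},{"tz":78},{"tz":78}]' 87; python3 -m crank '[{"tx":0},{"tx":0},{"tx":0},{"tx":0},{"tx":0}]' 0 35;  python3 -m crank '[{"tx":0},{"tx":0},{"tx":0}]'
```

```text
$[0]: bad value
$[0]: bad value
$[0]: bad value
```

```bash
python3 -m crank '[{"tx":0,"ty":0,"tz":30,"turn":0},{"tx":0,"ty":0,"tz":60,"turn":0},{"tx":0,"ty":0,"tz":78,"turn":0},{"tx":0,"ty":0,"tz":78,"turn":0},{"tx":0,"ty":0,"tz":78,"turn":0}]' 87; python3 -m crank '[{"tx":0,"ty":0,"tz":0,"turn":0},{"tx":0,"ty":0,"tz":0,"turn":0},{"tx":0,"ty":0,"tz":0,"turn":0},{"tx":0,"ty":0,"tz":0,"turn":0},{"tx":0,"ty":0,"tz":0,"turn":0}]' 0 35
```

```text
time: 2.55
position: [0.512, -0.227, 0.1647]
tool_rot: [2.19, 2.25, 0.001]
ft_force: [0.0, -0.6, -0.2]
grip_width: 0.997
grip_force: 0.0
time: 3.18
position: [0.511, -0.227, 0.1636]
tool_rot: [2.192, 2.25, 0.0]
ft_force: [-0.0, -0.4, -0.6]
grip_width: 0.516
grip_force: 0.0
```

```bash
python3 -m crank '[{"tx":0,"ty":0,"tz":0,"turn":0},{"tx":0,"ty":0,"tz":0,"turn":0},{"tx":0,"ty":0,"tz":0,"turn":0},{"tx":0,"ty":0,"tz":0,"turn":0},{"tx":0,"ty":0,"tz":0,"turn":0}]';python3 -m crank '[{"tx":0,"ty":0,"tz":0,"turn":0},{"tx":0,"ty":0,"tz":0,"turn":0}]'
```

```text
time: 3.8
position: [0.511, -0.227, 0.1635]
tool_rot: [-2.192, -2.25, 0.0]
ft_force: [0.3, 0.0, -0.8]
grip_width: 0.088
grip_force: 35.0
time: 4.05
position: [0.511, -0.227, 0.1635]
tool_rot: [-2.192, -2.25, 0.0]
ft_force: [0.2, -0.6, -0.3]
grip_width: 0.09
grip_force: 35.0
```

```bash
python3 -m crank '[{"tx":0,"ty":0,"tz":-15,"turn":0},{"tx":0,"ty":0,"tz":-45,"turn":0},{"tx":0,"ty":0,"tz":-80,"turn":0},{"tx":0,"ty":0,"tz":-110,"turn":0},{"tx":0,"ty":0,"tz":-125,"turn":0}]';python3 -m crank '[{"tx":0,"ty":0,"tz":0,"turn":0},{"tx":0,"ty":0,"tz":0,"turn":0}]'
```

```text
time: 4.68
position: [0.5116, -0.2273, 0.2912]
tool_rot: [2.19, 2.248, 0.002]
ft_force: [1.3, -0.5, -3.3]
grip_width: 0.093
grip_force: 35.0
time: 4.92
position: [0.5104, -0.2268, 0.2871]
tool_rot: [-2.191, -2.249, 0.002]
ft_force: [-0.1, 0.0, -3.3]
grip_width: 0.09
grip_force: 35.0
```

```bash
python3 -m crank '[{"tx":30,"ty":1,"tz":-15,"turn":0},{"tx":80,"ty":3,"tz":-15,"turn":0},{"tx":130,"ty":5,"tz":-15,"turn":0},{"tx":180,"ty":7,"tz":-15,"turn":0},{"tx":230,"ty":9,"tz":-15,"turn":0}]';python3 -m crank '[{"tx":50,"ty":2,"tz":0,"turn":0},{"tx":95,"ty":4,"tz":0,"turn":0},{"tx":135,"ty":6,"tz":0,"turn":0},{"tx":155,"ty":7,"tz":0,"turn":0},{"tx":162,"ty":7,"tz":0,"turn":0}]';python3 -m crank '[{"tx":0,"ty":0,"tz":0,"turn":-1},{"tx":0,"ty":0,"tz":0,"turn":-3},{"tx":0,"ty":0,"tz":0,"turn":-5},{"tx":0,"ty":0,"tz":0,"turn":-7},{"tx":0,"ty":0,"tz":0,"turn":-9}]';python3 -m crank '[{"tx":0,"ty":0,"tz":0,"turn":-2},{"tx":0,"ty":0,"tz":0,"turn":-4},{"tx":0,"ty":0,"tz":0,"turn":-6},{"tx":0,"ty":0,"tz":0,"turn":-7.7},{"tx":0,"ty":0,"tz":0,"turn":-8.7}]';python3 -m crank '[{"tx":0,"ty":0,"tz":0,"turn":0},{"tx":0,"ty":0,"tz":0,"turn":0},{"tx":0,"ty":0,"tz":0,"turn":0}]'
python3 - <<'E'
from h import *
from scipy.spatial.transform import Rotation as R
s=ctrl.get_state();print(s['joint_positions']);print(R.from_rotvec(s['tool_rot']).as_matrix().round(3))
for c in ['side','scene']:
    im,d=snap(c,c+'2.png');P=cloud(c,d);x,y,z=P[...,0],P[...,1],P[...,2]
    m=(abs(x-.5165)<.11)&(abs(y-.165)<.035)&(z>.19)&(z<.277)
    p=P[m];print(c,len(p),cv2.minAreaRect((p[:,:2]*1000).astype(np.float32)),p[:,2].min(),p[:,2].max())
    q(c,['guard'])
E
```

```text
time: 5.55
position: [0.5132, 0.0047, 0.302]
tool_rot: [-2.191, -2.249, 0.003]
ft_force: [0.8, 0.0, -2.4]
grip_width: 0.086
grip_force: 35.0
time: 6.18
position: [0.5159, 0.1666, 0.302]
tool_rot: [-2.188, -2.252, 0.003]
ft_force: [0.2, 0.3, -1.4]
grip_width: 0.091
grip_force: 35.0
time: 6.8
position: [0.5167, 0.1636, 0.3027]
tool_rot: [-1.158, -2.919, 0.002]
ft_force: [-0.7, -0.5, -2.4]
grip_width: 0.088
grip_force: 35.0
time: 7.42
position: [0.5167, 0.1636, 0.3027]
tool_rot: [0.002, -3.14, 0.002]
ft_force: [-0.1, 0.1, -2.0]
grip_width: 0.086
grip_force: 35.0
time: 7.8
position: [0.5167, 0.165, 0.3034]
tool_rot: [-0.002, -3.141, 0.0]
ft_force: [0.2, -0.2, -2.4]
grip_width: 0.089
grip_force: 35.0
[-0.03932569  0.08420076 -0.33912181  1.61303344  0.02827719  1.44942275
  1.18886095]
[[-1.     0.001 -0.   ]
 [ 0.001  1.    -0.   ]
 [ 0.    -0.    -1.   ]]
side 655 ((515.85205078125, 165.34848022460938), (168.2375946044922, 43.29661178588867), 0.28138646483421326) 0.1983304412329676 0.2769543966335677
side mark_of guard [([0.797, -0.303, -0.002], 0.95), ([0.264, 0.235, 0.002], 0.74), ([0.252, -0.288, -0.002], 0.71)]
scene 531 ((515.11865234375, 162.42108154296875), (172.04998779296875, 46.84849166870117), 0.7900324463844299) 0.19965891310378348 0.2768488427503808
scene mark_of guard [([0.519, 0.163, 0.198], 0.69), ([0.651, -0.005, 0.0], 0.67), ([0.252, -0.289, -0.002], 0.64)]
```

View pics/side2.png

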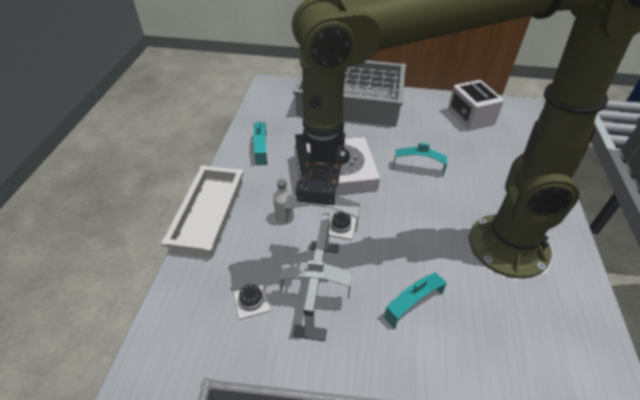

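The side view shows the guard held at about (325,205), square over the bar and short of the spare at (315,275). I lower it now.

```bash
python3 -m crank '[{"tx":0,"ty":0,"tz":30,"turn":0},{"tx":0,"ty":0,"tz":65,"turn":0},{"tx":0,"ty":0,"tz":100,"turn":0},{"tx":0,"ty":0,"tz":125,"turn":0},{"tx":0,"ty":0,"tz":138,"turn":0}]';python3 -m crank '[{"tx":0,"ty":0,"tz":0,"turn":0},{"tx":0,"ty":0,"tz":1,"turn":0},{"tx":0,"ty":0,"tz":2,"turn":0},{"tx":0,"ty":0,"tz":3,"turn":0},{"tx":0,"ty":0,"tz":4,"turn":0}]'
```

```text
time: 8.62
position: [0.5161, 0.165, 0.1642]
tool_rot: [0.0, -3.14, 0.001]
ft_force: [0.4, 0.6, -2.2]
grip_width: 0.087
grip_force: 35.0
time: 9.25
position: [0.5169, 0.1653, 0.1618]
tool_rot: [-0.0, 3.141, 0.0]
ft_force: [-0.4, -0.3, -2.0]
grip_width: 0.089
grip_force: 35.0
```

```bash
python3 -m crank '[{"tx":0,"ty":0,"tz":0.5,"turn":0},{"tx":0,"ty":0,"tz":1,"turn":0},{"tx":0,"ty":0,"tz":1.5,"turn":0},{"tx":0,"ty":0,"tz":2,"turn":0},{"tx":0,"ty":0,"tz":2,"turn":0}]'
```

```text
time: 9.88
position: [0.5167, 0.1652, 0.1595]
tool_rot: [0.0, -3.142, 0.0]
ft_force: [1.1, 0.1, -1.4]
grip_width: 0.087
grip_force: 35.0
```

```bash
python3 -m crank '[{"tx":0,"ty":0,"tz":0.5,"turn":0},{"tx":0,"ty":0,"tz":1,"turn":0},{"tx":0,"ty":0,"tz":1.5,"turn":0},{"tx":0,"ty":0,"tz":1.5,"turn":0},{"tx":0,"ty":0,"tz":1.5,"turn":0}]'
```

```text
time: 10.5
position: [0.5168, 0.1652, 0.1585]
tool_rot: [0.0, 3.141, -0.0]
ft_force: [-2.1, -0.2, 2.6]
grip_width: 0.09
grip_force: 35.0
```

```bash
python3 -m crank '[{"tx":0,"ty":0,"tz":0,"turn":0},{"tx":0,"ty":0,"tz":0,"turn":0},{"tx":0,"ty":0,"tz":0,"turn":0},{"tx":0,"ty":0,"tz":0,"turn":0}]' 40; python3 -m crank '[{"tx":0,"ty":0,"tz":-10,"turn":0},{"tx":0,"ty":0,"tz":-40,"turn":0},{"tx":0,"ty":0,"tz":-80,"turn":0},{"tx":0,"ty":0,"tz":-110,"turn":0},{"tx":0,"ty":0,"tz":-110,"turn":0}]'
python3 - <<'E'
from h import *
im,d=snap('side','side3.png');P=cloud('side',d);x,y,z=P[...,0],P[...,1],P[...,2]
im2,_=snap('scene','scene3.png')
cv2.imwrite('pics/c3.png',np.hstack([cv2.resize(im[190:330,240:400],None,fx=2.4,fy=2.4),cv2.resize(im2[150:290,200:360],None,fx=2.4,fy=2.4)])[:,:,::-1])
for c,yy in [('guard',.165),('spare',.255)]:
    for lo,hi in [(.1,.125),(.14,.17)]:
        p=P[(abs(x-.5165)<.11)&(abs(y-yy)<.035)&(z>lo)&(z<hi)&~((abs(x-.5165)<.02)&(z<.13))]
        if len(p)>5: print(c,len(p),cv2.minAreaRect((p[:,:2]*1000).astype(np.float32)),p[:,2].max())
q('side',['guard_fin','spare'])
q('scene',['knob_axis','peg_top']);q('side',['knob_axis','peg_top'])
E
```

```text
time: 11.0
position: [0.5168, 0.1653, 0.158]
tool_rot: [-0.0, 3.141, 0.0]
ft_force: [0.1, 0.3, -0.3]
grip_width: 0.424
grip_force: 0.0
time: 11.62
position: [0.5183, 0.166, 0.2717]
tool_rot: [-0.0, 3.135, 0.003]
ft_force: [-0.5, 0.5, -0.3]
grip_width: 0.461
grip_force: 0.0
guard 414 ((515.6099243164062, 164.8574676513672), (43.38214874267578, 167.42967224121094), 89.6136245727539) 0.12499223575885166
guard 122 ((515.5032958984375, 165.2692108154297), (11.67422866821289, 35.5926513671875), 89.93049621582031) 0.16594842980381708
spare 486 ((516.1427001953125, 255.45184326171875), (168.1559295654297, 42.48658752441406), 1.8959459066390991) 0.12499818482095248
spare 133 ((516.6640014648438, 256.96282958984375), (34.74066162109375, 10.919761657714844), 3.406202554702759) 0.16668371816968997
side mark_of guard_fin [([0.517, 0.165, 0.148], 0.86), ([0.267, 0.236, 0.091], 0.86), ([0.253, -0.284, 0.095], 0.68)]
side mark_of spare [([0.513, 0.256, 0.053], 0.96), ([0.517, 0.166, 0.054], 0.19)]
scene mark_of knob_axis [([0.512, -0.23, 0.062], 0.84)]
scene mark_of peg_top [([0.527, -0.169, 0.111], 0.89)]
side mark_of knob_axis [([0.511, -0.232, 0.061], 0.64)]
side mark_of peg_top [([0.526, -0.172, 0.112], 0.38)]
```

View pics/c3.png

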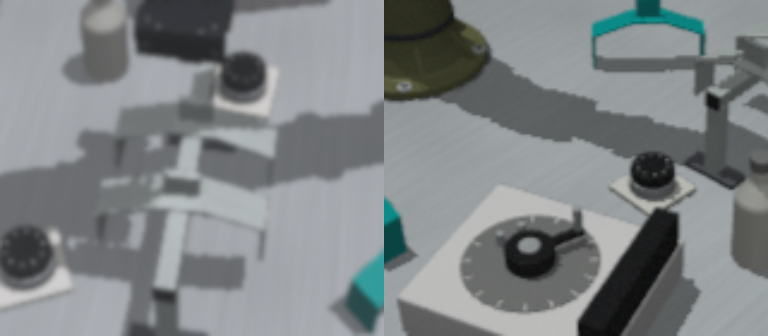

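The crop shows the guard square on the bar, just behind the spare, and the exposed knob arm with its peg at about (577,215) on the dial. I now move above the peg with the closing axis tangential (yaw -14°).

```bash
python3 -m crank '[{"tx":-2,"ty":-40,"tz":0,"turn":1},{"tx":-4,"ty":-95,"tz":0,"turn":3},{"tx":-6,"ty":-150,"tz":0,"turn":5},{"tx":-8,"ty":-205,"tz":0,"turn":7},{"tx":-8,"ty":-255,"tz":0,"turn":8}]' 60;  python3 -m crank '[{"tx":0,"ty":0,"tz":0,"turn":2},{"tx":0,"ty":0,"tz":0,"turn":4},{"tx":0,"ty":0,"tz":0,"turn":6},{"tx":0,"ty":0,"tz":0,"turn":8},{"tx":0,"ty":0,"tz":0,"turn":10}]'; python3 -m crank '[{"tx":0,"ty":0,"tz":0,"turn":2},{"tx":0,"ty":0,"tz":0,"turn":2.8},{"tx":0,"ty":0,"tz":0,"turn":2.8},{"tx":0,"ty":0,"tz":0,"turn":2.8}]'
cat > m.py <<'E'
from h import *
s=ctrl.get_state(); A=R.from_rotvec(s['tool_rot']).as_matrix()
im,d=snap('wrist','w%d.png'%(s['time']*100)); q('wrist',['knob_axis','peg_top']);
im2,_=snap('scene','s%d.png'%(s['time']*100)); q('scene',['knob_axis','peg_top'])
P=cloud('wrist',d);x,y,z=P[...,0],P[...,1],P[...,2]
r=np.hypot(x-.512,y+.23)
p=P[(r<.075)&(r>.045)&(z>.1)&(z<.12)]
if len(p): print('peg cloud',np.median(p,0),len(p))
p=P[(r<.04)&(z>.078)&(z<.09)]
if len(p)>20: print('hub',cv2.minEnclosingCircle((p[:,:2]*1000).astype(np.float32)))
print('yaw toolx',np.degrees(np.arctan2(A[1,0],A[0,0])),'pos',s['position'],'j7',s['joint_positions'][6],'j',s['joint_positions'].round(2))
E
python3 m.py; ls pics
```

```text
time: 12.65
position: [0.5245, -0.0919, 0.2678]
tool_rot: [-1.081, -2.95, 0.0]
ft_force: [0.3, 0.1, 0.0]
grip_width: 0.686
grip_force: 0.0
time: 13.28
position: [0.5246, -0.0897, 0.2676]
tool_rot: [-2.227, -2.215, 0.001]
ft_force: [-0.3, -0.3, -1.6]
grip_width: 0.688
grip_force: 0.0
time: 13.78
position: [0.5247, -0.0897, 0.2678]
tool_rot: [-2.474, -1.936, 0.0]
ft_force: [0.7, 0.4, 0.4]
grip_width: 0.691
grip_force: 0.0
wrist mark_of knob_axis [([0.506, -0.225, 0.059], 0.68)]
wrist mark_of peg_top [([0.531, -0.166, 0.117], 0.87)]
scene mark_of knob_axis [([0.512, -0.231, 0.064], 0.91)]
scene mark_of peg_top [([0.527, -0.168, 0.115], 0.68)]
peg cloud [ 0.52807925 -0.16728614  0.10995858] 107
hub ((512.9227294921875, -222.13992309570312), 32.2750244140625)
yaw toolx 76.07132179644194 pos [ 0.52465136 -0.08971391  0.26783899] j7 -0.12716147218600102 j [ 0.18  0.06 -0.06  1.7   0.    1.38 -0.13]
c3.png
s1377.png
scene0.png
scene2.png
scene3.png
side0.png
side2.png
side3.png
w1.png
w1377.png
```

```bash
python3 -m crank '[{"tx":-40,"ty":11,"tz":0,"turn":0},{"tx":-77,"ty":22,"tz":20,"turn":0},{"tx":-77,"ty":22,"tz":70,"turn":0},{"tx":-77,"ty":22,"tz":100,"turn":0},{"tx":-77,"ty":22,"tz":100,"turn":0}]' 40; python3 m.py
```

```text
time: 14.7
position: [0.5256, -0.1693, 0.1656]
tool_rot: [-2.472, -1.932, 0.005]
ft_force: [-0.3, 0.1, 0.7]
grip_width: 0.464
grip_force: 0.0
wrist mark_of knob_axis [([0.509, -0.227, 0.056], 0.97)]
wrist mark_of peg_top [([0.531, -0.166, 0.114], 0.67)]
scene mark_of knob_axis [([0.51, -0.232, 0.065], 0.89)]
scene mark_of peg_top [([0.53, -0.169, 0.112], 0.86)]
peg cloud [ 0.5315074  -0.16815615  0.11437084] 265
hub ((513.8333129882812, -222.7388153076172), 32.41337966918945)
yaw toolx 76.00840776354568 pos [ 0.52564388 -0.16932794  0.16563   ] j7 0.019612832077911885 j [ 0.26  0.17  0.    1.79 -0.    1.19  0.02]
```

```bash
python3 -m crank '[{"tx":0,"ty":1,"tz":25,"turn":0},{"tx":0,"ty":1,"tz":50,"turn":0},{"tx":0,"ty":1,"tz":62,"turn":0},{"tx":0,"ty":1,"tz":62,"turn":0},{"tx":0,"ty":1,"tz":62,"turn":0}]' 40; python3 -m crank '[{"tx":0,"ty":0,"tz":0,"turn":0},{"tx":0,"ty":0,"tz":0,"turn":0},{"tx":0,"ty":0,"tz":0,"turn":0},{"tx":0,"ty":0,"tz":0,"turn":0},{"tx":0,"ty":0,"tz":0,"turn":0}]' 14 5
```

```text
time: 15.62
position: [0.5293, -0.1702, 0.1073]
tool_rot: [2.474, 1.933, 0.002]
ft_force: [0.5, 0.2, 0.8]
grip_width: 0.455
grip_force: 0.0
time: 16.25
position: [0.5285, -0.17, 0.1061]
tool_rot: [2.475, 1.934, 0.0]
ft_force: [0.2, -0.5, 0.2]
grip_width: 0.166
grip_force: 0.0
```

```bash
python3 -m crank '[{"tx":-0.9,"ty":10.4,"tz":0,"turn":2},{"tx":-3.6,"ty":20.5,"tz":0,"turn":4},{"tx":-8,"ty":30,"tz":0,"turn":6},{"tx":-14,"ty":38.6,"tz":0,"turn":8},{"tx":-21.4,"ty":46,"tz":0,"turn":10}]'; python3 -m crank '[{"tx":-0.9,"ty":10.4,"tz":0,"turn":2},{"tx":-3.6,"ty":20.5,"tz":0,"turn":4},{"tx":-8,"ty":30,"tz":0,"turn":6},{"tx":-14,"ty":38.6,"tz":0,"turn":8},{"tx":-21.4,"ty":46,"tz":0,"turn":10}]'; python3 m.py
```

```text
time: 16.88
position: [0.5673, -0.2016, 0.1056]
tool_rot: [-3.062, -0.698, 0.003]
ft_force: [-0.9, 0.7, 0.1]
grip_width: 0.162
grip_force: 0.7
time: 17.5
position: [0.5688, -0.2518, 0.1056]
tool_rot: [-3.07, 0.661, 0.001]
ft_force: [-1.4, 1.8, -0.3]
grip_width: 0.16
grip_force: 0.7
wrist mark_of knob_axis [([0.509, -0.225, 0.058], 0.71)]
wrist mark_of peg_top [([0.57, -0.246, 0.114], 0.82)]
scene mark_of knob_axis [([0.51, -0.228, 0.063], 0.65)]
scene mark_of peg_top [([0.566, -0.251, 0.114], 0.61)]
peg cloud [ 0.57376381 -0.25026087  0.11045343] 1259
hub ((527.548583984375, -232.81930541992188), 24.37342643737793)
yaw toolx -24.2846708180705 pos [ 0.56883942 -0.25180998  0.10562304] j7 -1.5358697673800104 j [ 0.15  0.37  0.28  1.69 -0.11  1.1  -1.54]
```

```bash
python3 -m crank '[{"tx":-0.9,"ty":10.4,"tz":0,"turn":2},{"tx":-3.6,"ty":20.5,"tz":0,"turn":4},{"tx":-8,"ty":30,"tz":0,"turn":6},{"tx":-14,"ty":38.6,"tz":0,"turn":8},{"tx":-21.4,"ty":46,"tz":0,"turn":10}]'; python3 -m crank '[{"tx":0,"ty":0,"tz":0,"turn":0},{"tx":0,"ty":0,"tz":0,"turn":0},{"tx":0,"ty":0,"tz":0,"turn":0}]' 40; python3 -m crank '[{"tx":0,"ty":0,"tz":-20,"turn":0},{"tx":0,"ty":0,"tz":-50,"turn":0},{"tx":0,"ty":0,"tz":-60,"turn":-2},{"tx":0,"ty":0,"tz":-60,"turn":-4},{"tx":0,"ty":0,"tz":-60,"turn":-6}]'; python3 -m crank '[{"tx":0,"ty":0,"tz":0,"turn":-2},{"tx":0,"ty":0,"tz":0,"turn":-4},{"tx":0,"ty":0,"tz":0,"turn":-6},{"tx":0,"ty":0,"tz":0,"turn":-8},{"tx":0,"ty":0,"tz":0,"turn":-10}]';python3 -m crank '[{"tx":0,"ty":0,"tz":0,"turn":-2},{"tx":0,"ty":0,"tz":0,"turn":-4},{"tx":0,"ty":0,"tz":0,"turn":-6},{"tx":0,"ty":0,"tz":0,"turn":-8},{"tx":0,"ty":0,"tz":0,"turn":-10}]';python3 -m crank '[{"tx":0,"ty":0,"tz":0,"turn":-2},{"tx":0,"ty":0,"tz":0,"turn":-4},{"tx":0,"ty":0,"tz":0,"turn":-6},{"tx":0,"ty":0,"tz":0,"turn":-8},{"tx":0,"ty":0,"tz":0,"turn":-10}]'; python3 -m crank '[{"tx":0,"ty":0,"tz":0,"turn":0},{"tx":0,"ty":0,"tz":0,"turn":0}]'; python3 m.py
```

```text
time: 18.42
position: [0.5317, -0.286, 0.1066]
tool_rot: [-2.505, 1.894, -0.004]
ft_force: [1.2, -1.6, -0.6]
grip_width: 0.161
grip_force: 0.9
time: 18.8
position: [0.531, -0.2855, 0.106]
tool_rot: [-2.511, 1.887, 0.0]
ft_force: [0.2, -0.3, -1.3]
grip_width: 0.406
grip_force: 0.0
time: 19.42
position: [0.5312, -0.2862, 0.168]
tool_rot: [2.917, -1.167, 0.004]
ft_force: [0.3, 0.5, -0.7]
grip_width: 0.461
grip_force: 0.0
time: 20.05
position: [0.531, -0.2863, 0.1678]
tool_rot: [3.136, 0.174, 0.002]
ft_force: [-0.3, -0.2, -0.7]
grip_width: 0.46
grip_force: 0.0
time: 20.68
position: [0.531, -0.2864, 0.1678]
tool_rot: [2.768, 1.483, 0.001]
ft_force: [-0.3, 0.1, -0.0]
grip_width: 0.459
grip_force: 0.0
time: 21.3
position: [0.531, -0.2864, 0.1678]
tool_rot: [1.882, 2.513, -0.0]
ft_force: [0.1, -0.1, -0.3]
grip_width: 0.461
grip_force: 0.0
time: 21.55
position: [0.5308, -0.2862, 0.1669]
tool_rot: [1.894, 2.505, 0.0]
ft_force: [0.1, -0.3, 0.2]
grip_width: 0.461
grip_force: 0.0
wrist mark_of knob_axis [([0.509, -0.223, 0.056], 0.74)]
wrist mark_of peg_top [([0.534, -0.284, 0.116], 0.92)]
scene mark_of knob_axis []
scene mark_of peg_top [([0.529, -0.282, 0.113], 0.87), ([0.652, -0.008, -0.002], 0.66)]
peg cloud [ 0.53120264 -0.28123814  0.10951232] 220
hub ((512.870361328125, -234.37155151367188), 35.62716293334961)
yaw toolx 105.83894277567934 pos [ 0.53078609 -0.28624051  0.16689412] j7 0.7400463911239727 j [ 0.4   0.27  0.06  1.67 -0.02  1.2   0.74]
```

```bash
python3 -m crank '[{"tx":0,"ty":0,"tz":25,"turn":0},{"tx":0,"ty":0,"tz":50,"turn":0},{"tx":0,"ty":0,"tz":61,"turn":0},{"tx":0,"ty":0,"tz":61,"turn":0},{"tx":0,"ty":0,"tz":61,"turn":0}]' 40; python3 -m crank '[{"tx":0,"ty":0,"tz":0,"turn":0},{"tx":0,"ty":0,"tz":0,"turn":0},{"tx":0,"ty":0,"tz":0,"turn":0},{"tx":0,"ty":0,"tz":0,"turn":0}]' 14 5; python3 -m crank '[{"tx":0.9,"ty":-10.4,"tz":0,"turn":2},{"tx":3.6,"ty":-20.5,"tz":0,"turn":4},{"tx":8,"ty":-30,"tz":0,"turn":6},{"tx":14,"ty":-38.6,"tz":0,"turn":8},{"tx":21.4,"ty":-46,"tz":0,"turn":10}]'; python3 -m crank '[{"tx":0.9,"ty":-10.4,"tz":0,"turn":2},{"tx":3.6,"ty":-20.5,"tz":0,"turn":4},{"tx":3.6,"ty":-20.5,"tz":0,"turn":4}]'; python3 m.py
```

```text
time: 22.48
position: [0.5313, -0.2863, 0.1062]
tool_rot: [1.89, 2.507, 0.001]
ft_force: [-0.1, 0.0, 0.1]
grip_width: 0.46
grip_force: 0.0
time: 22.98
position: [0.5306, -0.286, 0.1051]
tool_rot: [1.891, 2.509, 0.0]
ft_force: [-0.6, -0.1, -0.2]
grip_width: 0.18
grip_force: 0.0
time: 23.6
position: [0.4806, -0.2792, 0.1056]
tool_rot: [2.776, 1.465, 0.001]
ft_force: [0.9, -1.2, -0.5]
grip_width: 0.163
grip_force: 0.9
time: 23.98
position: [0.4653, -0.2634, 0.1053]
tool_rot: [2.987, 0.974, 0.0]
ft_force: [-0.1, 0.1, 0.1]
grip_width: 0.156
grip_force: 0.0
wrist mark_of knob_axis [([0.51, -0.223, 0.054], 0.87)]
wrist mark_of peg_top [([0.466, -0.263, 0.114], 0.77), ([0.507, -0.226, 0.056], 0.72)]
scene mark_of knob_axis [([0.511, -0.229, 0.064], 0.61)]
scene mark_of peg_top [([0.461, -0.264, 0.114], 0.75)]
peg cloud [ 0.46849905 -0.26371883  0.10998243] 1290
hub ((506.3362121582031, -232.10818481445312), 34.318199157714844)
yaw toolx 36.122998776206764 pos [ 0.46531835 -0.26340055  0.10528553] j7 -0.43599667702272515 j [ 0.27  0.19  0.21  1.91 -0.05  1.05 -0.44]
```

```bash
python3 -m crank '[{"tx":0.2,"ty":-5.2,"tz":0,"turn":1},{"tx":0.9,"ty":-10.4,"tz":0,"turn":2},{"tx":2,"ty":-15.5,"tz":0,"turn":3},{"tx":2,"ty":-15.5,"tz":0,"turn":3}]';  python3 -m crank '[{"tx":0,"ty":-1,"tz":0,"turn":0.2},{"tx":0,"ty":-2,"tz":0,"turn":0.4},{"tx":0.1,"ty":-3,"tz":0,"turn":0.6},{"tx":0.1,"ty":-3,"tz":0,"turn":0.6}]'; python3 m.py
```

```text
time: 24.78
position: [0.4579, -0.25, 0.1051]
tool_rot: [3.088, 0.575, -0.0]
ft_force: [-0.0, -0.0, 0.1]
grip_width: 0.163
grip_force: 0.1
time: 25.28
position: [0.4569, -0.2471, 0.1051]
tool_rot: [3.103, 0.491, -0.0]
ft_force: [-0.1, -0.3, -1.0]
grip_width: 0.167
grip_force: 0.6
wrist mark_of knob_axis [([0.505, -0.228, 0.056], 0.79)]
wrist mark_of peg_top [([0.458, -0.248, 0.114], 0.67)]
scene mark_of knob_axis [([0.512, -0.232, 0.062], 0.62)]
scene mark_of peg_top [([0.455, -0.246, 0.113], 0.63)]
peg cloud [ 0.46312721 -0.24825793  0.11013079] 1261
hub ((504.79034423828125, -229.1455078125), 33.893211364746094)
yaw toolx 18.000742937363768 pos [ 0.45689788 -0.24708442  0.10506418] j7 -0.7758032912422412 j [ 0.23  0.16  0.23  1.94 -0.04  1.05 -0.78]
```

Small steps, watching the force for the stop.

```bash
for i in 1; do python3 -m crank '[{"tx":0,"ty":-1,"tz":0,"turn":0.2},{"tx":0,"ty":-2,"tz":0,"turn":0.4},{"tx":0,"ty":-2,"tz":0,"turn":0.4}]'; python3 -m crank '[{"tx":0,"ty":-1,"tz":0,"turn":0},{"tx":0,"ty":-2,"tz":0,"turn":0},{"tx":0,"ty":-2,"tz":0,"turn":0}]'; done | grep -E "pos|ft|grip"
```

```text
position: [0.4563, -0.245, 0.1051]
ft_force: [-0.1, -0.7, 0.1]
grip_width: 0.159
grip_force: 0.6
position: [0.4559, -0.243, 0.1051]
ft_force: [-0.1, -1.7, -0.8]
grip_width: 0.157
grip_force: 0.6
```

```bash
for i in 1 2; do python3 -m crank '[{"tx":0,"ty":-1,"tz":0,"turn":0.2},{"tx":0,"ty":-2,"tz":0,"turn":0.4},{"tx":0,"ty":-2,"tz":0,"turn":0.4},{"tx":0,"ty":-2,"tz":0,"turn":0.4}]'; done | grep -E "pos|ft|grip"; python3 m.py
python3 -c "
import cv2,glob,os
a=sorted(glob.glob('pics/w[0-9]*.png'),key=os.path.getmtime)[-1];b=sorted(glob.glob('pics/s[0-9]*.png'),key=os.path.getmtime)[-1]
print(a);import numpy as np
A=cv2.imread(a);B=cv2.imread(b)[190:320,190:340]
cv2.imwrite('pics/c4.png',np.hstack([cv2.resize(A,(480,300)),cv2.resize(B,(320,300))]))"
```

```text
position: [0.4558, -0.2424, 0.1052]
ft_force: [2.7, -4.3, -2.7]
grip_width: 0.163
grip_force: 2.5
position: [0.456, -0.2421, 0.1053]
ft_force: [4.0, -8.4, -5.9]
grip_width: 0.162
grip_force: 4.6
wrist mark_of knob_axis [([0.508, -0.226, 0.056], 0.64)]
wrist mark_of peg_top [([0.457, -0.245, 0.117], 0.72)]
scene mark_of knob_axis [([0.512, -0.232, 0.062], 0.67)]
scene mark_of peg_top [([0.454, -0.246, 0.112], 0.57), ([0.515, 0.163, 0.049], 0.39)]
peg cloud [ 0.46374275 -0.24371208  0.11009086] 1231
hub ((504.9354248046875, -228.90084838867188), 33.70533752441406)
yaw toolx 11.909203442651446 pos [ 0.45603046 -0.24210069  0.1053475 ] j7 -0.8946311932852319 j [ 0.21  0.15  0.24  1.95 -0.04  1.04 -0.89]
pics/w2732.png
```

View pics/c4.png

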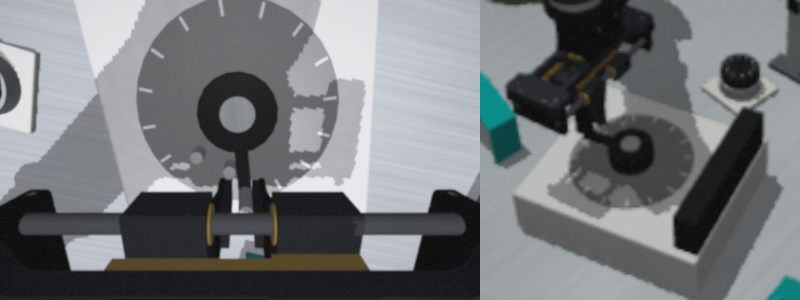

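The wrist half shows the knob arm against the stop pin at (230,172). The tool has stopped moving while the force builds up, so the knob is home. I release and retreat.

```bash
python3 -m crank '[{"tx":0,"ty":1,"tz":0,"turn":0},{"tx":0,"ty":2,"tz":0,"turn":0},{"tx":0,"ty":2,"tz":0,"turn":0}]' 40;python3 -m crank '[{"tx":0,"ty":0,"tz":0,"turn":0},{"tx":0,"ty":0,"tz":-20,"turn":0},{"tx":0,"ty":0,"tz":-60,"turn":0},{"tx":0,"ty":0,"tz":-110,"turn":0},{"tx":0,"ty":0,"tz":-150,"turn":0}]'; python3 -m crank '[{"tx":0,"ty":0,"tz":0,"turn":0},{"tx":0,"ty":0,"tz":0,"turn":0},{"tx":0,"ty":0,"tz":0,"turn":0}]'; python3 m.py
python3 - <<'E'
from h import *
snap('side','side5.png');q('side',['spare','guard_fin','bottle','unit_a'])
im=cv2.imread('pics/side5.png');import glob,os
w=cv2.imread(max(glob.glob('pics/w[0-9]*.png'),key=os.path.getmtime))
cv2.imwrite('pics/c5.png',np.hstack([cv2.resize(im[120:340,220:400],(360,440)),cv2.resize(w,(440,440))]))
E
```

```text
time: 28.0
position: [0.4551, -0.2406, 0.105]
tool_rot: [-3.123, -0.329, 0.001]
ft_force: [1.0, -0.6, 0.3]
grip_width: 0.406
grip_force: 0.0
time: 28.62
position: [0.4554, -0.2412, 0.2572]
tool_rot: [3.124, 0.329, 0.002]
ft_force: [0.3, 0.0, -0.5]
grip_width: 0.462
grip_force: 0.0
time: 29.0
position: [0.4544, -0.2409, 0.2535]
tool_rot: [-3.123, -0.328, 0.004]
ft_force: [0.1, -0.3, -0.2]
grip_width: 0.462
grip_force: 0.0
wrist mark_of knob_axis [([0.505, -0.224, 0.057], 0.76)]
wrist mark_of peg_top [([0.458, -0.244, 0.116], 0.95)]
scene mark_of knob_axis [([0.511, -0.229, 0.061], 0.64)]
scene mark_of peg_top [([0.454, -0.244, 0.111], 0.71)]
peg cloud [ 0.45565342 -0.24507331  0.11149672] 115
hub ((505.5687255859375, -229.12274169921875), 33.842315673828125)
yaw toolx 12.007144194928786 pos [ 0.45443776 -0.24088434  0.25353153] j7 -0.9196059347266617 j [ 0.2   0.02  0.24  1.77 -0.01  1.35 -0.92]
side mark_of spare [([0.517, 0.255, 0.057], 0.65)]
side mark_of guard_fin [([0.8, -0.306, 0.096], 0.96), ([0.268, 0.232, 0.091], 0.71), ([0.517, 0.163, 0.148], 0.66)]
side mark_of bottle [([0.653, -0.0, -0.0], 0.56)]
side mark_of unit_a [([0.482, 0.007, 0.002], 0.83), ([0.672, 0.283, 0.003], 0.83)]
```

View pics/c5.png

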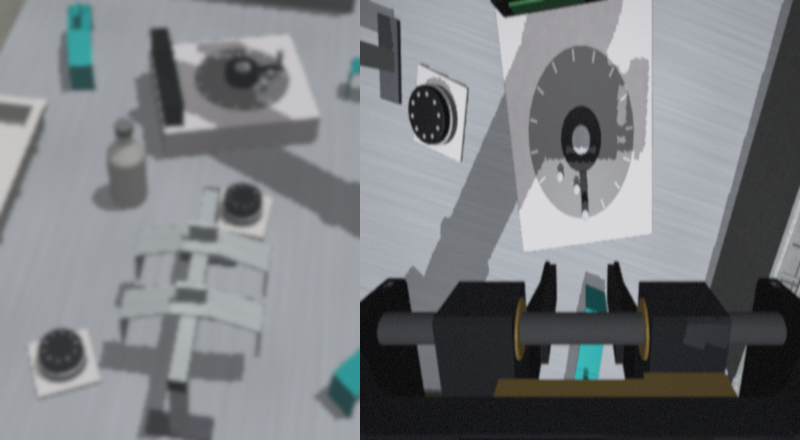

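The left half shows both guards astride the bar at about (205,245) and (190,295), with the bottle and units in place. The right half shows the knob arm against the pin at (577,188), with the peg at (585,215) and the gripper clear.

```bash
python3 -c "from bench import ctrl; print(ctrl.close_job())"
```

```text
the job is handed in; nothing more can be done
None
```

The job is handed in: the guard hangs squarely on the bar beside the spare, and the reset knob was then turned clockwise until it stopped against its zero stop, with the bystanders still in place at about 29 s of the 67 s allowed.

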